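# Hold a cased gold bar in the tester's slot

## Robot

A 6-joint arm with a two-finger parallel gripper is mounted at the origin on the work surface. World frame = base frame: x ahead of the robot, y to its left, z up, the work surface at z = 0. Lengths are in mm, angles in degrees, forces in N, time in s.
With the tool pointing down it reaches from about 375 to 900 mm from the base axis. Payload 3.1 kg.
Tool frame: the origin (TCP) lies at the very end of the fingers, on their centre line; the grasp point (between the pads) lies 19 mm behind it; z points along the fingers, y is the line along which they close (so a half turn about z gives the same grasp; the last joint's range is limited). The gripper opens to 87 mm and grips with 3 to 60 N. Pads are 19 mm wide; open, the fingers measure 117 mm over their backs; the gripper's body (75 mm by 190 mm) begins 51 mm behind the grasp point.
Start: joints at [63.169, 30.224, 82.088, -0, 67.689, -10.227], TCP at [178.56, 598.927, 222.548] pointing down, gripper open.
Joint ranges: [-176.69, 176.69], [-43.24, 126.21], [12.49, 139.97], [-82, 262], [0, 151.66], [-163.58, 163.58]. Speed limits (degrees/s): [159.86, 159.86, 180, 180, 180, 180].

## Interface

Orientations are given as a 3x3 rotation matrix whose columns are the frame's x, y, z axes.
In Python, from station import bot, optics gives the robot as it stands. The module is installed in compiled form; this text tells all that it offers.
- The arm moves only by the tool jog_arm, never from a script. Its argument "series" is a list of rows, each a list of 7 numbers: the turn, a rotation vector about the world's x, y, z in units of 5 degrees (1.0 is 5 degrees), then the shift along the world's x, y, z in units of 40 mm (1.0 is 40 mm), then the opening, from 0 (shut) to 1 (fully open). In form: [[wx, wy, wz, tx, ty, tz, gripper], ...]. A call has 1 to 10 rows; each row shifts and turns the commanded pose from where the row before left it; what a row does not reach is not made up. A row lasts 1/12 s, in which the tool goes at most 41.7 mm and 7.16 degrees, less where a joint would pass 70% of its speed; a pose out of reach is approached as far as the arm can. A call is refused whole if a number of a shift passes 1 or a number of a turn 1, either way. A call with a gripper value outside its range is refused whole. The fingers move at their own pace and stop on an object; "force" is the grip in N (left out, the last holds). Time passes only in rows, so rows that do not move let the fingers close. It gives the time, the measured TCP pose, the force, the opening and the grip force at its end, in the units of the state.
- bot.state(): the state, without advancing time (a new reading comes with each control period).
- optics.capture(name): name is "scene" or "side" or "wrist"; returns (picture, depth): 480x640x3 uint8, red, green, blue; 480x640 float32, mm along the optical axis (not along the pixel's ray), 0 where there is no reading.
- optics.camera_params(name): a dict with "camera_matrix" (3x3 intrinsics, pixels), "extrinsics" (4x4, takes a point from camera to world coordinates); the wrist camera has in their place "mount" (4x4, takes a point from camera to tool coordinates, whose origin is the TCP and whose axes are the flange's). Camera axes: x right, y down, z forward; pixel columns grow to the right and rows downward; lengths in mm; the calibration is good to about 2 mm. A picture is of the moment at which its call begins: read the wrist's pose just before it. camera_params takes no time and is no camera call.
- bot.finish_job(): hands the job in; it is judged then, once.
The state is a dict: "time_s": time; "joints": joint angles; "qvel": joint speeds; "tau": joint torques, N m; "ee_pos": TCP position; "ee_rot": TCP orientation; "wrist_force": force on the tool from outside, world axes, zero at the start; "ft_torque": the same for the moment, N m; "opening": finger opening in mm; "finger_force": force on a finger pad.
Only numpy, scipy, OpenCV 4.12 (cv2) and the standard library are available. Lean on these libraries where they do the work, as an engineer would, in place of code of your own. Each camera call takes 0.05 s, during which the arm holds its last target. There are 200 camera calls.

## Task

First turn the bar tester's knob clockwise until it clicks past its detent, which opens the shutter under the slot, and leave it there. Then take the taller of the two cased gold bars out of the wooden stand, pass it upright through the slot in the tester's top and finish while still holding it there, steady, with half of its height below the top plate: do not let go and do not lower it to the bottom. Leave the shorter cased bar, the calculator and the stamp where they are.

Things in the scene. Friction and masses are not known exactly. Their poses are not given: they have to be found in the camera images.
- tall_case_mid (a point): Centre of the taller cased bar, to be handled: rigid flat grey plastic case with a gold bar in its window, 54 mm wide (own x), 12 thick (own y), 90 high (own z, up); about 0.18 kg. Stands upright and loose in a slot of the stand, foot 10 mm above the desk. Grip it across the 12 mm, from above, by its top 30 mm: the rest must stay free to enter the tester.
- short_case_mid (a point): Centre of the shorter cased bar, alike but 60 mm high; it stands in the other slot of the stand, parallel to the tall one and 70 mm beside it (along the cases' thickness). Leave alone.
- stand: Fixed dark wooden block 90 x 135 x 35 mm (own x, y, z), origin at the centre of its underside; two slots in its top at own y = -35 and +35 mm, each 60 mm along x, 16 mm along y, 25 mm deep. Which slot holds the tall case varies.
- slot_mouth (a point): Centre of the slot in the tester's top, level with the plate's upper face (110 mm above the desk). Slot 56 mm along own x, 14 mm along own y: 2 mm more than the tall case each way; 3 mm bevel at the mouth. Plate 12 mm thick; hollow below, floor 80 mm below this point. A shutter under the plate blocks the slot until the knob is turned. At the end the tall case's centre should be at this point.
- knob_grip (a point): Point on the knob's vertical axis, 37 mm above the tester's top, where its black grip bar is pinched from above. Bar 42 mm long (own x, turns with the knob), 14 mm thick (own y), from 7 mm above this point to 23 mm below, where a disc of radius 22 mm begins; under that a base plate of radius 34 mm, 6 mm high.
- knob (a joint): Knob angle in rad, growing clockwise seen from above. Starts between 0 and 0.1, bar about along the tester's x. A sprung detent resists with up to about 0.2 N m from 0.1 to 0.5 (let go there, it springs back), then pushes the knob on to about 0.9; beyond that it turns freely to a stop at 1.2 and stays where it is left. The shutter is clear of the slot from 0.8 on.
- calculator: Black calculator 130 x 85 x 14 mm (own x, y, z), origin at the centre of its underside, lying on the far part of the desk. Leave alone.
- stamp: Hand stamp with a turned wooden grip, 45 x 30 x 63 mm, origin at the centre of its underside, on the near part of the desk. Leave alone.
- tester: Fixed grey and white box 180 x 240 x 110 mm (own x, y, z), origin at the centre of its underside. The slot is in its top at own y = -50 mm, the knob on its top at own y = +70 mm.
Things that resemble listed ones, but are neither listed nor needed, are in the scene too. What is shaped like the part that bears tall_case_mid but blue is not meant.

How it is judged:
By the outcome, as a careful person would: the job done as asked, in the order asked, and still so for the second after the job is handed in, while the arm keeps its last pose, push and grip.
It also fails if it takes over 64 s, if anything falls off the work surface, if the arm or the gripper's body presses on something with over 40 N, if the wrist force passes 120 N, or if a joint passes its speed limit or range.

## Working session

There is one attempt and no reset: what is moved stays moved. The work goes in short steps, Python scripts to look and compute and a tool call to move; the robot and the scene stay as the last step left them, time stands still between calls to the robot, and variables do not carry over. Pictures are saved under pics/ and viewed, at most 10 in all, crops included, and the job is handed in when it is done.

Besides the shell and the picture viewer there is one more tool, called after ">>>" as name(argument=value, ...), one argument or row to a line, values as JSON. jog_arm: Moves the arm, as the interface text tells. Its arguments: {"type":"object","properties":{"series":{"type":"array"},"force":{"type":"number"}},"required":["series"]}

```bash
mkdir -p pics; cat > h.py <<'E'
import numpy as np, cv2
from station import bot, optics
def cap(n):
    s=bot.state(); p,d=optics.capture(n); c=optics.camera_params(n); K=np.array(c["camera_matrix"])
    if n=="wrist":
        T=np.eye(4);T[:3,:3]=s["ee_rot"];T[:3,3]=s["ee_pos"];T=T@np.array(c["mount"])
    else: T=np.array(c["extrinsics"])
    return p,d,K,T
def cloud(d,K,T):
    v,u=np.mgrid[:480,:640]
    P=np.stack([(u-K[0,2])/K[0,0]*d,(v-K[1,2])/K[1,1]*d,d],-1)@T[:3,:3].T+T[:3,3]
    P[d<=0]=np.nan
    return P
def save(n,p): cv2.imwrite(f"pics/{n}.png",p[...,::-1])
E
python3 - <<'E'
from h import *
for n in("scene","side"):
    p,d,K,T=cap(n); save(n+"0",p); np.savez(n+"0.npz",p=p,d=d,K=K,T=T); print(n,T.round(2).tolist(),K[0,0],(d>0).mean())
E
```

```text
scene [[0.53, 0.64, -0.56, 1153.64], [0.85, -0.41, 0.33, -381.0], [-0.01, -0.65, -0.76, 924.08], [0.0, 0.0, 0.0, 1.0]] 623.1658077789929 0.99609375
side [[0.99, -0.1, 0.13, 445.54], [-0.16, -0.51, 0.85, -697.73], [-0.02, -0.86, -0.52, 536.49], [0.0, 0.0, 0.0, 1.0]] 509.5677131035346 0.9958561197916667
```

View pics/scene0.png

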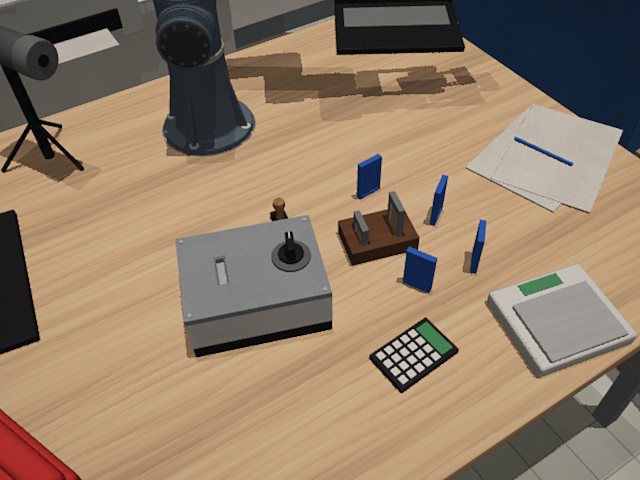

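View pics/side0.png

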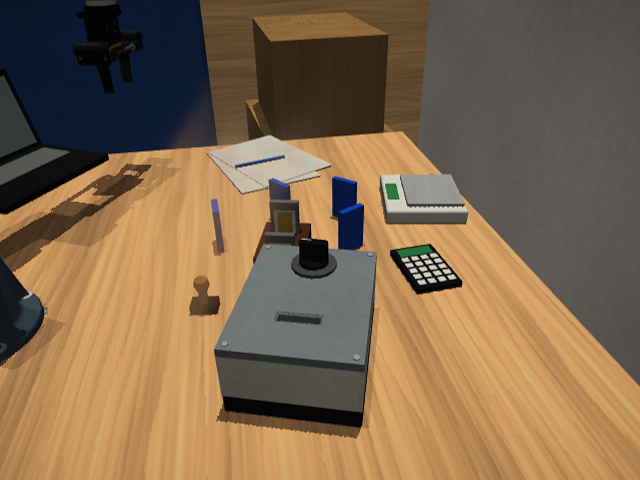

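The scene view shows the tester with its knob at (291,247) and slot at (221,271). The stand is at (379,235), with the tall case at (396,214) and the short one at (361,228). Four blue decoys stand around the stand.

```bash
python3 - <<'E'
from h import *
for n in("scene","side"):
    f=np.load(n+"0.npz"); p,d=f["p"],f["d"]; P=cloud(d,f["K"],f["T"]); z=P[...,2]
    hsv=cv2.cvtColor(p,cv2.COLOR_RGB2HSV)
    def rect(m,nm):
        m=cv2.morphologyEx(m.astype(np.uint8),cv2.MORPH_OPEN,np.ones((2,2)))
        k,l,st,_=cv2.connectedComponentsWithStats(m)
        i=1+st[1:,4].argmax(); q=P[l==i]; r=cv2.minAreaRect(q[:,:2].astype(np.float32))
        print(n,nm,st[i,4],np.round(r[0],1),np.round(r[1],1),round(r[2],1),"z",np.nanmedian(q[:,2]).round(1),np.nanmax(q[:,2]).round(1)); return r
    box=(slice(150,380),slice(160,430)) if n=="scene" else (slice(180,420),slice(210,385))
    w=np.zeros(z.shape,bool); w[box]=1
    rect(w&(z>104)&(z<114),"top")
    kb=np.zeros(z.shape,bool); 
    kb[(slice(215,275),slice(265,320)) if n=="scene" else (slice(230,280),slice(285,345))]=1
    rect(kb&(z>145),"bar")
    rect(kb&(z>125)&(z<150),"barlow/disc")
    sb=np.zeros(z.shape,bool); sb[(slice(185,265),slice(335,420)) if n=="scene" else (slice(195,262),slice(250,315))]=1
    blue=(hsv[...,0]>100)&(hsv[...,0]<130)&(hsv[...,1]>120)
    rect(sb&(z>29)&(z<40)&~blue,"standtop")
    rect(sb&(z>75)&(z<112)&~blue,"tall")
    rect(sb&(z>48)&(z<74)&~blue,"mid")
    ss=np.zeros(z.shape,bool); ss[(slice(250,292),slice(208,235)) if n=="scene" else (slice(308,328),slice(268,330))]=1
    rect(ss&(z<103),"slot-below")
    g=hsv[...,2].astype(int); med=np.median(g[ss]); print(med)
E
```

```text
scene top 10552 [548.2 -79. ] [174.9 382. ] 28.7 z 111.0 158.8
scene bar 180 [524.1 -73.2] [13.1 76.3] 60.3 z 154.0 160.5
scene barlow/disc 87 [552.5 -82.5] [11.9 23.6] 23.1 z 131.4 148.7
scene standtop 1939 [514.3 131.1] [154.4  92.9] 75.6 z 36.0 57.7
scene tall 289 [483.1 186.9] [ 20.  152.3] 54.4 z 98.3 105.1
scene mid 240 [476.7 104. ] [ 26.  116.6] 65.1 z 68.9 74.8
scene slot-below 192 [ 501.1 -194. ] [14.2 63.9] 71.5 z 97.5 113.0
131.0
side top 13924 [ 602.3 -121.4] [442.7 164.6] 48.1 z 108.3 140.7
side bar 236 [579.1  30.5] [255.7  38.9] 70.3 z 150.1 154.3
side barlow/disc 419 [558.6  26.3] [244.3  38.2] 78.8 z 135.5 149.2
side standtop 472 [506.   82.6] [316.5 100.8] 80.8 z 33.4 153.8
side tall 626 [493.1 -43.8] [52.8 67.9] 72.0 z 108.3 140.7
side mid 371 [524.   60.6] [160.9  45.4] 68.4 z 60.5 109.1
side slot-below 218 [ 500.2 -195.9] [22.7 56.2] 72.8 z 97.8 110.2
114.0
```

```bash
cat >> h.py <<'E'
def rect(P,m,nm):
    m=cv2.morphologyEx(m.astype(np.uint8),cv2.MORPH_OPEN,np.ones((3,3)))
    k,l,st,_=cv2.connectedComponentsWithStats(m)
    if k<2: print(nm,"none"); return
    i=1+st[1:,4].argmax(); q=P[(l==i)&(m>0)]; r=cv2.minAreaRect(q[:,:2].astype(np.float32))
    print(nm,st[i,4],np.round(r[0],1),np.round(r[1],1),round(r[2],1),"z",np.nanmedian(q[:,2]).round(1),np.nanmin(q[:,2]).round(1),np.nanmax(q[:,2]).round(1)); return r
E
python3 - <<'E'
from h import *
for n in("scene","side"):
    f=np.load(n+"0.npz"); P=cloud(f["d"],f["K"],f["T"]); x,y,z=P[...,0],P[...,1],P[...,2]
    hsv=cv2.cvtColor(f["p"],cv2.COLOR_RGB2HSV)
    blue=(hsv[...,0]>100)&(hsv[...,0]<130)&(hsv[...,1]>120)
    near=(np.hypot(x-540,y+80)<60)
    rect(P,near&(z>142),"bar"); 
    rect(P,(z>104)&(z<113)&(np.hypot(x-525,y+130)<220)&(y<25),"top")
    s=(np.hypot(x-510,y-110)<110)&(y>20)&~blue
    rect(P,s&(z>31)&(z<39),"stand"); rect(P,s&(z>75)&(z<108),"tall"); rect(P,s&(z>42)&(z<73)&(y<115),"short")
    rect(P,s&(z>42)&(z<73)&(y>115),"tall lower")
print(optics.camera_params("wrist")["mount"],bot.state()["ee_rot"])
E
```

```text
bar 194 [538.5 -81.4] [14.  44.3] 65.9 z 154.2 142.6 160.5
top 7780 [ 515.3 -147.5] [239.6 184.9] 71.4 z 110.8 104.1 113.0
stand 1317 [506.7 105.9] [101.2  97. ] 74.1 z 36.1 31.0 39.0
tall 284 [520.3 155.5] [14.1 57. ] 74.9 z 99.1 75.3 105.1
short 225 [502.8  87.4] [13.6 54.4] 74.0 z 65.8 42.3 72.9
tall lower 184 [520.4 154.8] [13.1 56.1] 76.1 z 58.1 42.2 72.9
bar 277 [537.6 -82.6] [14.2 40.7] 68.6 z 150.5 142.2 154.3
top 13843 [ 514.8 -147.2] [243.6 180.5] 71.3 z 108.3 104.0 113.0
stand 183 [549.  139.9] [85.1 25.4] 74.4 z 32.9 31.0 35.3
tall 383 [519.2 156.1] [17.9 54.4] 75.4 z 90.6 75.0 99.2
short 386 [500.8  87.3] [17.  55.2] 73.4 z 62.1 45.5 69.8
tall lower 380 [518.6 151.6] [15.3 55. ] 84.3 z 57.7 42.8 72.9
[[-7.98470988e-04 -9.63585712e-01 -2.67398462e-01  7.28157026e+01]
 [ 9.99999531e-01 -9.15815686e-04  3.14124083e-04  2.82496604e-01]
 [-5.47573184e-04 -2.67398085e-01  9.63585992e-01 -1.61254308e+02]
 [ 0.00000000e+00  0.00000000e+00  0.00000000e+00  1.00000000e+00]] [[-9.58305526e-01  2.85744192e-01 -8.80598410e-04]
 [ 2.85745348e-01  9.58303958e-01 -1.76636963e-03]
 [ 3.39151078e-04 -1.94434868e-03 -9.99998052e-01]]
```

>>> jog_arm(
  series=[
    [0, 0, 0, 0.45, -0.85, 0.05, 1],
    [0, 0, 0, 0.45, -0.85, 0.05, 1],
    [0, 0, 0, 0.45, -0.85, 0.05, 1],
    [0, 0, 0, 0.45, -0.85, 0.05, 1],
    [0, 0, 0, 0.45, -0.85, 0.05, 1],
    [0, 0, 0, 0.45, -0.85, 0.05, 1],
    [0, 0, 0, 0.45, -0.85, 0.05, 1],
    [0, 0, 0, 0.45, -0.85, 0.05, 1],
    [0, 0, 0, 0.45, -0.85, 0.05, 1],
    [0, 0, 0, 0.45, -0.85, 0.05, 1],
  ],
  force=40,
)

```text
time_s: 0.93
ee_pos: [358.7, 257.1, 242.5]
ee_rot: [[-0.958, 0.285, -0.0], [0.285, 0.958, -0.0], [0.0, -0.0, -1.0]]
wrist_force: [1.6, 0.3, -0.1]
opening: 87.2
finger_force: 0.0
```

>>> jog_arm(
  series=[
    [0, 0, 0, 0.45, -0.85, 0.05, 1],
    [0, 0, 0, 0.45, -0.85, 0.05, 1],
    [0, 0, 0, 0.45, -0.85, 0.05, 1],
    [0, 0, 0, 0.45, -0.85, 0.05, 1],
    [0, 0, 0, 0.45, -0.85, 0.05, 1],
    [0, 0, 0, 0.45, -0.85, 0.05, 1],
    [0, 0, 0, 0.45, -0.85, 0.05, 1],
    [0, 0, -0.5, 0.45, -0.85, 0.05, 0.5],
    [0, 0, -0.5, 0.4, -0.75, 0, 0.5],
    [0, 0, 0, 0, 0, 0, 0.5],
  ],
)

```text
time_s: 1.77
ee_pos: [522.6, -49.1, 258.7]
ee_rot: [[-0.927, 0.374, 0.005], [0.374, 0.927, -0.004], [-0.006, -0.002, -1.0]]
wrist_force: [0.5, 0.4, 0.4]
opening: 74.4
finger_force: 0.0
```

```bash
python3 - <<'E'
from h import *
p,d,K,T=cap("wrist"); save("w1",p); P=cloud(d,K,T); x,y,z=P[...,0],P[...,1],P[...,2]
print(bot.state()["ee_pos"])
near=(np.hypot(x-538,y+82)<50)
rect(P,near&(z>148)&(z<158),"bar top"); rect(P,near&(z>142),"bar"); rect(P,near&(z>119)&(z<129),"disc")
rect(P,(np.hypot(x-499,y+195)<45)&(z<100),"slot")
E
```

```text
[520.17087761 -46.11089582 258.20832159]
bar top 976 [538.2 -79.1] [13.8 41.3] 66.9 z 152.7 148.1 155.6
bar 3743 [503.1 -84.5] [ 6.8 31.6] 72.7 z 325.7 289.0 352.0
disc 1188 [537.1 -78.1] [43.1 39.5] 61.2 z 122.9 119.1 129.0
slot 745 [ 500.1 -196. ] [10.6 55. ] 71.6 z 95.1 92.7 100.0
```

View pics/w1.png

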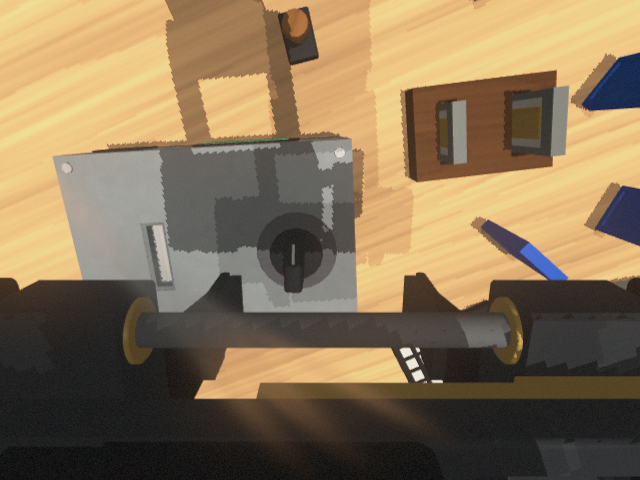

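The wrist view shows the knob bar at about (293,265), the slot at (158,255) and both cases still in the stand.

>>> jog_arm(
  series=[
    [0, 0, 0, 0.245, -0.465, 0, 0.5],
    [0, 0, 0, 0.24, -0.47, 0, 0.5],
    [0, 0, 0, 0, 0, -0.4, 0.5],
    [0, 0, 0, 0, 0, -0.5, 0.5],
    [0, 0, 0, 0, 0, -0.5, 0.5],
    [0, 0, 0, 0, 0, -0.5, 0.5],
    [0, 0, 0, 0, 0, -0.5, 0.5],
    [0, 0, 0, 0, 0, -0.4, 0.5],
    [0, 0, 0, 0, 0, -0.2, 0.5],
    [0, 0, 0, 0, 0, 0, 0.5],
  ],
)

```text
time_s: 2.65
ee_pos: [535.9, -78.9, 136.7]
ee_rot: [[-0.93, 0.367, -0.005], [0.367, 0.93, 0.002], [0.005, 0.0, -1.0]]
wrist_force: [-0.4, 0.2, 0.3]
opening: 43.4
finger_force: 0.0
```

>>> jog_arm(
  series=[
    [0, 0, 0, 0, 0, -0.15, 0.5],
    [0, 0, 0, 0, 0, 0, 0.5],
    [0, 0, 0, 0, 0, 0, 0.5],
    [0, 0, 0, 0, 0, 0, 0],
    [0, 0, 0, 0, 0, 0, 0],
    [0, 0, 0, 0, 0, 0, 0],
    [0, 0, 0, 0, 0, 0, 0],
    [0, 0, 0, 0, 0, 0, 0],
    [0, 0, 0, 0, 0, 0, 0],
    [0, 0, 0, 0, 0, 0, 0],
  ],
)

```text
time_s: 3.48
ee_pos: [538.1, -79.5, 132.8]
ee_rot: [[-0.929, 0.369, 0.001], [0.369, 0.929, 0.002], [0.0, 0.002, -1.0]]
wrist_force: [0.9, 4.3, 1.6]
opening: 13.8
finger_force: 40.0
```

>>> jog_arm(
  series=[
    [0, 0, -0.6, 0, 0, 0, 0],
    [0, 0, -0.6, 0, 0, 0, 0],
    [0, 0, -0.6, 0, 0, 0, 0],
    [0, 0, -0.6, 0, 0, 0, 0],
    [0, 0, -0.6, 0, 0, 0, 0],
    [0, 0, -0.6, 0, 0, 0, 0],
    [0, 0, -0.6, 0, 0, 0, 0],
    [0, 0, -0.6, 0, 0, 0, 0],
    [0, 0, -0.6, 0, 0, 0, 0],
    [0, 0, -0.6, 0, 0, 0, 0],
  ],
)

```text
time_s: 4.32
ee_pos: [538.4, -79.3, 132.8]
ee_rot: [[-0.619, 0.786, 0.001], [0.786, 0.619, 0.002], [0.001, 0.002, -1.0]]
wrist_force: [2.0, 5.6, 1.5]
opening: 13.3
finger_force: 40.0
```

>>> jog_arm(
  series=[
    [0, 0, -0.6, 0, 0, 0, 0],
    [0, 0, -0.6, 0, 0, 0, 0],
    [0, 0, -0.6, 0, 0, 0, 0],
    [0, 0, -0.6, 0, 0, 0, 0],
    [0, 0, -0.6, 0, 0, 0, 0],
    [0, 0, -0.6, 0, 0, 0, 0],
    [0, 0, -0.6, 0, 0, 0, 0],
    [0, 0, -0.6, 0, 0, 0, 0],
    [0, 0, -0.6, 0, 0, 0, 0],
    [0, 0, 0, 0, 0, 0, 0],
  ],
)

```text
time_s: 5.15
ee_pos: [538.6, -79.1, 132.8]
ee_rot: [[-0.195, 0.981, 0.002], [0.981, 0.195, 0.002], [0.002, 0.002, -1.0]]
wrist_force: [2.3, 5.5, 1.2]
opening: 13.8
finger_force: 40.0
```

>>> jog_arm(
  series=[
    [0, 0, 0, 0, 0, 0, 0.5],
    [0, 0, 0, 0, 0, 0, 0.5],
    [0, 0, 0, 0, 0, 0, 0.5],
    [0, 0, 0, 0, 0, 0, 0.5],
    [0, 0, 0, 0, 0, 0.3, 0.5],
    [0, 0, 0, 0, 0, 0.8, 0.5],
    [0, 0, 0, 0, 0, 0.8, 0.5],
    [0, 0, 0.65, 0, 0, 0.8, 0.5],
    [0, 0, 1, 0, 0.5, 0.4, 0.5],
    [0, 0, 1, 0, 0.5, 0.4, 0.5],
  ],
)

```text
time_s: 5.98
ee_pos: [538.6, -41.4, 274.6]
ee_rot: [[-0.419, 0.908, 0.003], [0.908, 0.419, -0.001], [-0.002, 0.002, -1.0]]
wrist_force: [-0.1, 0.2, -0.1]
opening: 43.8
finger_force: 0.0
```

>>> jog_arm(
  series=[
    [0, 0, 1, 0, 0.5, 0, 0.5],
    [0, 0, 1, 0, 0.5, 0, 0.5],
    [0, 0, 1, 0, 0.5, 0, 0.5],
    [0, 0, 1, 0, 0.5, 0, 0.5],
    [0, 0, 1, 0, 0.5, 0, 0.5],
    [0, 0, 1, 0, 0.5, 0, 0.5],
    [0, 0, 1, 0, 0.5, 0, 0.5],
    [0, 0, 1, 0, 0.5, 0, 0.5],
    [0, 0, 1, 0, 0, 0, 0.5],
    [0, 0, 1, 0, 0, 0, 0.5],
  ],
)

```text
time_s: 6.82
ee_pos: [537.6, 120.4, 272.3]
ee_rot: [[-0.966, 0.259, -0.001], [0.259, 0.966, -0.0], [0.0, -0.001, -1.0]]
wrist_force: [-0.2, -0.7, 0.2]
opening: 43.5
finger_force: 0.0
```

>>> jog_arm(
  series=[
    [0, 0, 0, 0, 0, 0, 0.5],
    [0, 0, 0, 0, 0, 0, 0.5],
    [0, 0, 0, 0, 0, 0, 0.5],
  ],
)

```text
time_s: 7.07
ee_pos: [537.9, 119.2, 272.5]
ee_rot: [[-0.964, 0.267, -0.0], [0.267, 0.964, -0.0], [0.0, -0.0, -1.0]]
wrist_force: [0.6, -1.0, -0.3]
opening: 43.3
finger_force: 0.0
```

```bash
python3 - <<'E'
from h import *
print(bot.state()["ee_pos"])
p,d,K,T=cap("wrist"); save("w2",p); P=cloud(d,K,T); x,y,z=P[...,0],P[...,1],P[...,2]
rect(P,(np.hypot(x-538,y+80)<50)&(z>148)&(z<158),"bar top")
near=(np.hypot(x-520,y-156)<45)
rect(P,near&(z>93)&(z<107),"tall top"); rect(P,near&(z>70)&(z<107),"tall")
rect(P,(np.hypot(x-501,y-87)<40)&(z>63)&(z<77),"short top")
rect(P,(np.hypot(x-510,y-120)<100)&(z>32)&(z<39),"stand top")
E
```

```text
[537.93112382 119.16054251 272.46386626]
bar top 280 [534.7 -79.7] [ 6.3 40.9] 11.9 z 152.3 148.1 154.9
tall top 871 [520.6 157.7] [12.1 54.1] 74.9 z 99.0 93.1 101.6
tall 952 [520.6 157.7] [12.1 54.1] 74.8 z 98.9 70.2 101.6
short top 746 [502.6  90.3] [12.1 53.5] 74.7 z 68.9 63.0 71.3
stand top 8692 [512.6 124.7] [135.3  89.8] 74.9 z 34.0 32.0 37.0
```

View pics/w2.png

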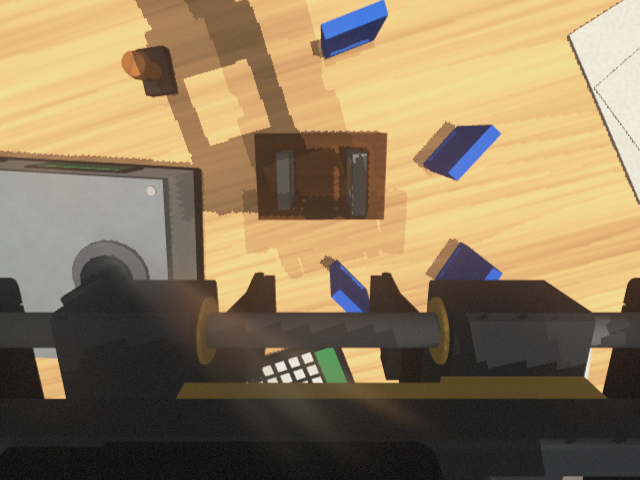

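The wrist view shows the tall case at (357,182) and the short one at (286,180), both upright in the stand. The knob bar, measured at about 12°, has stayed turned past its detent.

>>> jog_arm(
  series=[
    [0, 0, 0.08, -0.225, 0.5, 0, 0.5],
    [0, 0, 0, -0.2, 0.47, 0, 0.5],
    [0, 0, 0, 0, 0, -0.5, 0.5],
    [0, 0, 0, 0, 0, -0.7, 0.5],
    [0, 0, 0, 0, 0, -0.7, 0.5],
    [0, 0, 0, 0, 0, -0.7, 0.5],
    [0, 0, 0, 0, 0, -0.7, 0.5],
    [0, 0, 0, 0, 0, -0.7, 0.5],
    [0, 0, 0, 0, 0, -0.5, 0.5],
    [0, 0, 0, 0, 0, -0.3, 0.5],
  ],
)

```text
time_s: 7.95
ee_pos: [519.7, 157.7, 78.1]
ee_rot: [[-0.966, 0.26, -0.004], [0.26, 0.966, -0.0], [0.004, -0.001, -1.0]]
wrist_force: [-0.2, 0.6, -0.1]
opening: 43.4
finger_force: 0.0
```

>>> jog_arm(
  series=[
    [0, 0, 0, 0, 0, -0.13, 0.5],
    [0, 0, 0, 0, 0, 0, 0.5],
    [0, 0, 0, 0, 0, 0, 0.5],
    [0, 0, 0, 0, 0, 0, 0],
    [0, 0, 0, 0, 0, 0, 0],
    [0, 0, 0, 0, 0, 0, 0],
    [0, 0, 0, 0, 0, 0, 0],
    [0, 0, 0, 0, 0, 0, 0],
    [0, 0, 0, 0, 0, 0, 0],
    [0, 0, 0, 0, 0, 0, 0],
  ],
)

```text
time_s: 8.78
ee_pos: [521.1, 158.4, 75.6]
ee_rot: [[-0.966, 0.258, 0.0], [0.258, 0.966, 0.0], [-0.0, 0.0, -1.0]]
wrist_force: [0.4, 0.5, 2.3]
opening: 11.8
finger_force: 39.9
```

>>> jog_arm(
  series=[
    [0, 0, 0, 0, 0, 0.1, 0],
    [0, 0, 0, 0, 0, 0.2, 0],
    [0, 0, 0, 0, 0, 0.3, 0],
    [0, 0, 0, 0, 0, 0.5, 0],
    [0, 0, 0, 0, 0, 0.6, 0],
    [0, 0, 0, 0, 0, 0.6, 0],
    [0, 0, 0, 0, 0, 0.6, 0],
    [0, 0, 0, 0, 0, 0.6, 0],
    [0, 0, 0, 0, 0, 0.6, 0],
    [0, 0, 0, 0, 0, 0.4, 0],
  ],
)

```text
time_s: 9.62
ee_pos: [521.4, 158.4, 258.2]
ee_rot: [[-0.966, 0.258, 0.003], [0.258, 0.966, 0.0], [-0.003, 0.001, -1.0]]
wrist_force: [0.5, -0.1, -3.0]
opening: 11.7
finger_force: 39.9
```

>>> jog_arm(
  series=[
    [0, 0, -0.08, -0.05, -0.3, 0, 0],
    [0, 0, -0.08, -0.05, -0.5, 0, 0],
    [0, 0, -0.08, -0.05, -0.6, 0, 0],
    [0, 0, -0.08, -0.05, -0.6, 0, 0],
    [0, 0, -0.08, -0.05, -0.6, 0, 0],
    [0, 0, -0.08, -0.05, -0.6, 0, 0],
    [0, 0, -0.08, -0.05, -0.6, 0, 0],
    [0, 0, -0.08, -0.05, -0.6, 0, 0],
    [0, 0, -0.08, -0.05, -0.6, 0, 0],
    [0, 0, 0, -0.05, -0.6, 0, 0],
  ],
)

```text
time_s: 10.45
ee_pos: [499.1, -67.2, 254.2]
ee_rot: [[-0.948, 0.319, -0.003], [0.319, 0.948, 0.001], [0.003, -0.0, -1.0]]
wrist_force: [0.5, -0.6, -2.1]
opening: 11.3
finger_force: 39.9
```

>>> jog_arm(
  series=[
    [0, 0, 0, 0, -0.6, 0, 0],
    [0, 0, 0, 0, -0.6, 0, 0],
    [0, 0, 0, 0, -0.6, 0, 0],
    [0, 0, 0, 0, -0.6, 0, 0],
    [0, 0, 0, 0, -0.5, 0, 0],
    [0, 0, 0, 0, -0.3, 0, 0],
    [0, 0, 0, 0, 0, 0, 0],
    [0, 0, 0, 0, 0, 0, 0],
    [0, 0, 0, 0, 0, 0, 0],
  ],
)

```text
time_s: 11.2
ee_pos: [500.2, -192.5, 254.8]
ee_rot: [[-0.948, 0.318, -0.002], [0.318, 0.948, 0.002], [0.002, 0.001, -1.0]]
wrist_force: [-0.7, -0.3, -2.0]
opening: 11.7
finger_force: 39.9
```

```bash
python3 - <<'E'
from h import *
s=bot.state(); print(s["ee_pos"],s["ee_rot"])
for n in("scene","side","wrist"):
    p,d,K,T=cap(n); save("h_"+n,p); P=cloud(d,K,T); x,y,z=P[...,0],P[...,1],P[...,2]
    near=np.hypot(x-500,y+196)<42
    rect(P,near&(z>182)&(z<250),n+" case"); 
    rect(P,near&(z>50)&(z<102),n+" slot")
    rect(P,(np.hypot(x-538,y+80)<50)&(z>148)&(z<158),n+" bar top")
    rect(P,(z>104)&(z<113)&(np.hypot(x-525,y+130)<220)&(y<25),n+" top")
    m=near&(z>180)&(z<250)
    for a in range(185,250,10):
        q=P[m&(z>a)&(z<a+10)]
        if len(q)>20:
            X=q[:,:2]@np.array([[.9475,.3197],[-.3197,.9475]]); print(n,a,len(q),np.percentile(X,[2,50,98],axis=0).round(1).tolist())
E
python3 -c "
import cv2,numpy as np
a=cv2.imread('pics/h_side.png')[130:370,180:440];b=cv2.imread('pics/h_scene.png')[120:360,120:380]
cv2.imwrite('pics/c1.png',cv2.resize(np.hstack([a,b]),None,fx=1.5,fy=1.5))"
```

```text
[ 500.15692013 -192.456153    254.79043063] [[-0.94808213  0.3180218  -0.00154969]
 [ 0.31801916  0.9480827   0.00173272]
 [ 0.00202028  0.00114992 -0.9999973 ]]
scene case 230 [ 502.5 -195.2] [12.2 52.5] 71.7 z 219.6 189.9 249.8
scene slot none
scene bar top 190 [538.8 -81.4] [16.2 41.3] 13.0 z 154.5 148.1 157.7
scene top 8327 [ 515.1 -147.1] [240.5 184.3] 71.2 z 110.8 104.0 113.0
scene 195 48 [[512.2, -29.5], [560.6, -22.7], [563.2, -18.3]]
scene 205 40 [[511.7, -29.9], [560.5, -23.1], [562.6, -18.3]]
scene 215 42 [[513.5, -29.4], [561.2, -23.0], [563.2, -18.4]]
scene 225 37 [[558.5, -30.1], [561.4, -23.8], [563.3, -18.5]]
scene 235 32 [[558.5, -29.4], [561.3, -24.6], [563.3, -18.6]]
scene 245 27 [[557.2, -29.6], [561.7, -23.4], [564.5, -18.1]]
side case 2124 [ 498.3 -197.6] [13.7 55.3] 80.1 z 219.0 186.3 250.0
side slot 63 [ 487.7 -181.9] [ 4.3 25.8] 70.5 z 99.0 95.5 102.0
side bar top 12 [ 544.7 -100.1] [5.9 2.8] 79.7 z 150.7 148.3 152.4
side top 13296 [ 515.1 -146.8] [243.8 180.5] 71.3 z 108.3 104.0 113.0
side 185 277 [[509.4, -31.1], [535.1, -29.1], [561.6, -23.4]]
side 195 312
[... 320 characters left out ...]
-30.4], [537.0, -27.7], [561.5, -24.3]]
wrist case 607 [ 474.9 -183.4] [12.1  0.8] 71.3 z 226.6 190.6 249.9
wrist slot none
wrist bar top 1125 [538.8 -79.5] [14.3 41.8] 11.8 z 152.7 148.0 155.1
wrist top 43290 [ 510.4 -143.1] [241.3 167.7] 71.0 z 109.0 105.0 113.0
wrist 185 36 [[508.3, -27.6], [508.5, -22.3], [508.7, -16.6]]
wrist 195 68 [[508.2, -27.8], [508.5, -22.0], [508.7, -16.2]]
wrist 205 87 [[508.2, -27.5], [508.5, -22.0], [508.8, -16.5]]
wrist 215 97 [[508.3, -27.8], [508.5, -22.0], [508.8, -16.2]]
wrist 225 114 [[508.3, -27.6], [508.5, -22.0], [508.9, -16.2]]
wrist 235 134 [[508.3, -27.7], [508.6, -22.0], [508.9, -16.3]]
wrist 245 75 [[508.4, -27.3], [508.6, -21.5], [508.9, -16.0]]
```

View pics/c1.png

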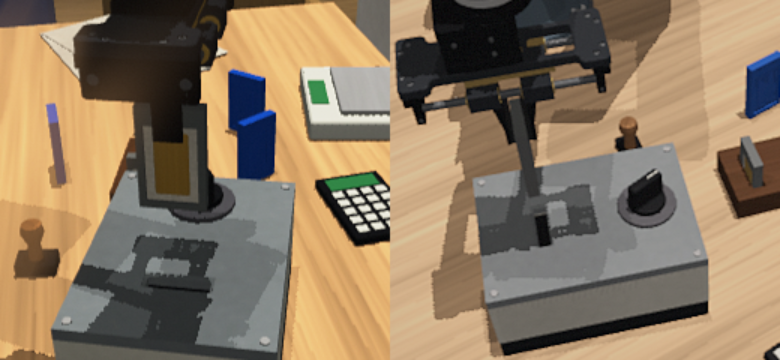

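The crops show the tall case held upright over the now dark, open slot, with the knob bar turned. The knob pinch puts the slot at (500.1, -192.9) in the tool frame, so only a slight shift is needed.

>>> jog_arm(
  series=[
    [0, 0, 0, 0, -0.01, -0.3, 0],
    [0, 0, 0, 0, 0, -0.4, 0],
    [0, 0, 0, 0, 0, -0.4, 0],
    [0, 0, 0, 0, 0, -0.4, 0],
    [0, 0, 0, 0, 0, -0.2, 0],
    [0, 0, 0, 0, 0, -0.1, 0],
    [0, 0, 0, 0, 0, 0, 0],
    [0, 0, 0, 0, 0, 0, 0],
    [0, 0, 0, 0, 0, 0, 0],
  ],
)

```text
time_s: 12.1
ee_pos: [501.7, -194.3, 184.3]
ee_rot: [[-0.948, 0.318, 0.002], [0.318, 0.948, -0.001], [-0.002, -0.001, -1.0]]
wrist_force: [-0.7, 0.4, -2.2]
opening: 11.8
finger_force: 39.9
```

>>> jog_arm(
  series=[
    [0, 0, 0, 0, 0, -0.05, 0],
    [0, 0, 0, 0, 0, -0.05, 0],
    [0, 0, 0, 0, 0, -0.05, 0],
    [0, 0, 0, 0, 0, -0.05, 0],
    [0, 0, 0, 0, 0, -0.05, 0],
    [0, 0, 0, 0, 0, -0.05, 0],
    [0, 0, 0, 0, 0, 0, 0],
    [0, 0, 0, 0, 0, 0, 0],
  ],
)

```text
time_s: 12.77
ee_pos: [500.8, -194.0, 171.1]
ee_rot: [[-0.948, 0.318, -0.0], [0.318, 0.948, 0.0], [0.001, 0.0, -1.0]]
wrist_force: [1.4, -0.1, -1.6]
opening: 11.4
finger_force: 39.9
```

>>> jog_arm(
  series=[
    [0, 0, 0, -0.01, 0.015, 0, 0],
    [0, 0, 0, 0, 0, -0.1, 0],
    [0, 0, 0, 0, 0, -0.1, 0],
    [0, 0, 0, 0, 0, -0.1, 0],
    [0, 0, 0, 0, 0, 0, 0],
    [0, 0, 0, 0, 0, 0, 0],
    [0, 0, 0, 0, 0, 0, 0],
  ],
)

```text
time_s: 13.35
ee_pos: [500.6, -193.5, 159.2]
ee_rot: [[-0.948, 0.318, -0.0], [0.318, 0.948, 0.0], [0.0, 0.0, -1.0]]
wrist_force: [-0.3, 0.3, -1.3]
opening: 11.7
finger_force: 39.9
```

Sliding freely. Remaining: 159.2 → about 130.6.

>>> jog_arm(
  series=[
    [0, 0, 0, 0, 0, -0.1, 0],
    [0, 0, 0, 0, 0, -0.1, 0],
    [0, 0, 0, 0, 0, -0.1, 0],
    [0, 0, 0, 0, 0, -0.1, 0],
    [0, 0, 0, 0, 0, -0.1, 0],
    [0, 0, 0, 0, 0, -0.1, 0],
    [0, 0, 0, 0, 0, -0.1, 0],
    [0, 0, 0, 0, 0, 0, 0],
    [0, 0, 0, 0, 0, 0, 0],
    [0, 0, 0, 0, 0, 0, 0],
  ],
)

```text
time_s: 14.18
ee_pos: [500.7, -193.5, 131.4]
ee_rot: [[-0.948, 0.318, 0.0], [0.318, 0.948, -0.0], [-0.0, -0.0, -1.0]]
wrist_force: [0.5, 0.5, -1.0]
opening: 11.7
finger_force: 39.9
```

```bash
python3 - <<'E'
from h import *
s=bot.state(); print(s["ee_pos"],s["wrist_force"],s["qvel"])
for n in("scene","side","wrist"):
    p,d,K,T=cap(n); save("f_"+n,p); P=cloud(d,K,T); x,y,z=P[...,0],P[...,1],P[...,2]
    X=.9475*x-.3197*y-535.3; Y=.3197*x+.9475*y+24
    edge=(abs(Y)<10)&(z>112)&(z<170)&(((abs(X)>12)&(abs(X)<30)))
    q=z[edge]; print(n,edge.sum(),np.percentile(q,[2,50,90,98,100]).round(1) if edge.sum() else "")
    rect(P,(np.hypot(x-538,y+80)<50)&(z>148)&(z<158),n+" bar")
E
python3 -c "
import cv2,numpy as np
a=cv2.imread('pics/f_side.png')[130:370,180:440];b=cv2.imread('pics/f_scene.png')[120:360,120:380]
cv2.imwrite('pics/c2.png',cv2.resize(np.hstack([a,b]),None,fx=1.5,fy=1.5))"
```

```text
[ 500.65413492 -193.54283262  131.3765918 ] [ 0.54174864  0.54077164 -0.95059282] [ 0.04655764 -0.23803078 -0.28853606  0.08552318 -0.0042771   0.07504838]
scene 209 [114.2 147.2 157.5 158.5 159.2]
scene bar 193 [538.4 -81.2] [15.9 41.5] 7.1 z 154.3 148.0 157.5
side 366 [112.5 124.1 141.6 154.4 155.5]
side bar none
wrist 2693 [116.1 154.7 155.6 156.1 156.8]
wrist bar 497 [534.2 -81.7] [ 6.2 17.5] 8.6 z 151.2 148.0 154.4
```

View pics/c2.png

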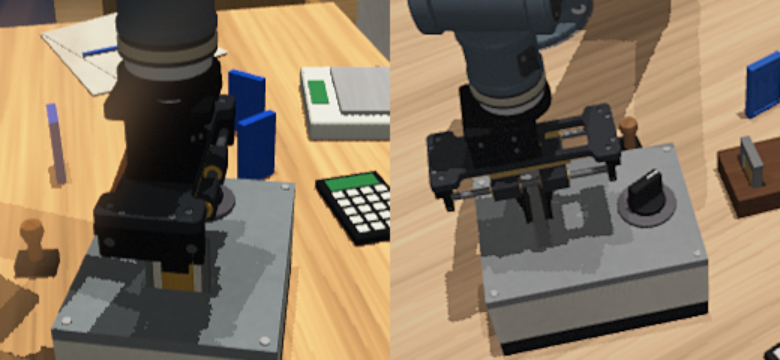

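The crops show the case half sunk in the slot with its top measured at about 155 mm, and the knob still turned. One last small lowering and settle, then I hand in.

>>> jog_arm(
  series=[
    [0, 0, 0, 0, 0, -0.015, 0],
    [0, 0, 0, 0, 0, 0, 0],
    [0, 0, 0, 0, 0, 0, 0],
    [0, 0, 0, 0, 0, 0, 0],
    [0, 0, 0, 0, 0, 0, 0],
    [0, 0, 0, 0, 0, 0, 0],
    [0, 0, 0, 0, 0, 0, 0],
    [0, 0, 0, 0, 0, 0, 0],
  ],
)

```text
time_s: 15.0
ee_pos: [500.6, -193.5, 130.7]
ee_rot: [[-0.948, 0.318, -0.0], [0.318, 0.948, 0.0], [0.0, 0.0, -1.0]]
wrist_force: [-0.5, -1.2, -1.6]
opening: 12.1
finger_force: 39.9
```

```bash
python3 -c "
from station import bot
s=bot.state();print(s['ee_pos'],s['wrist_force'],s['finger_force'])
print(bot.finish_job())"
```

```text
[ 500.55367664 -193.47547048  130.73467417] [-0.45696298 -1.17086207 -1.62309659] 39.89879494649358
the job is handed in; nothing more can be done
None
```

I turned the knob past its detent to about 60° (1.0 rad) and left it there. The tall case is held steady in the slot with its centre level with the top plate, and I handed the job in after about 15 s; no verdict came back.

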